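# Fit the two halves of a cube mould into its sloping base tray

### The job

Put the two-cube mould together in its sloping steel base tray: fit the green U-shaped half and the orange T-shaped half into the pocket so that they interlock, the orange divider in the green groove, each lying fully home and flat on the tray floor with its grip lug outward. Let go of both, and leave the two mortar cubes and the gold-lidded jar where they stand.

Things in the scene. Friction and masses are not known exactly. Their poses are not given: they have to be found in the camera images.
- tray: Fixed steel base tray, sloping 25 degrees, low edge toward the robot. Origin: centre of the pocket floor, 45 mm above the worktop. x up the slope (away from the robot), y left, z square out of the floor. Pocket x -47 to +47 mm: 140 mm wide in y below x = +22, 160 mm wide above it. Walls 20 mm high and 6 thick; flared rims 8 mm higher on the outer walls.
- u_seat (a point): Point on the tray floor (tray x = +39.5, y = 0, z = 0 mm) where the U half's origin belongs, its axes along the tray's: the ears fill the wide part of the pocket and the U opens down the slope. Play 1.5 mm each way in x, 2 mm in y.
- t_seat (a point): Point on the tray floor (tray x = -36, y = 0, z = 0 mm) where the T half's origin belongs, its axes along the tray's: wall at the low edge, divider pointing up the slope into the U's groove. Play 2 mm each way or more. Either half may go in first.
- u_half: Loose green U-shaped mould half, 50 mm high, about 0.26 kg, upright. Origin: on the underside below the lug centre; z up. Long wall along y: |y| to 78 mm, x -16 to +6; its ends beyond |y| = 68 are ears. End walls at |y| 56 to 68 run to x = -62.5. Upright groove in the wall's -x face at y = 0, 20 mm wide, 10 deep. Centre of mass x = -14 mm.
- u_lug (a point): Top centre of the U half's grip lug, 80 mm above its origin: lug 12 mm thick in x, 40 mm long in y, z 50 to 80 mm, standing on the long wall's top (z = 50).
- t_half: Loose orange T-shaped mould half, 50 mm high, about 0.22 kg, upright. Origin: on the underside below the lug centre; z up. Long wall along y: |y| to 68 mm, x -9 to +9. Divider 12 mm thick at y = 0 runs in +x to x = +65.5; its end enters the U half's groove. Centre of mass x = +8 mm.
- t_lug (a point): Top centre of the T half's grip lug, 80 mm above its origin: lug 12 mm thick in x, 40 mm long in y, z 50 to 80 mm, standing on the long wall's top (z = 50).
- dark_cube: Brown mortar cube, 51 mm, loose bystander on the worktop; origin at the centre of its underside.
- pale_cube: Pale grey mortar cube, 51 mm, loose bystander on the worktop; origin at the centre of its underside.
- pot: Clear jar with a gold-coloured lid, 60 mm across, 69 mm high, loose bystander on the worktop; origin at the centre of its underside.

How it is judged:
At the end, for the whole second after the job is handed in: Both halves released, at rest, lugs outward: in the tray's frame the U half at x 34 to 45 mm, the T half at x -42 to -28 mm, |y| under 5 mm, undersides within 4 mm of the floor, axes within 4 degrees of the tray's; T origin 70 to 86 mm from the U origin along its -x (divider in groove) (x of u_half in the frame of tray between 0.034 and 0.045 m and y of u_half in the frame of tray between -0.005 and 0.005 m and z of u_half in the frame of tray between -0.004 and 0.004 m and x of t_half in the frame of tray between -0.042 and -0.028 m and y of t_half in the frame of tray between -0.005 and 0.005 m and z of t_half in the frame of tray between -0.004 and 0.004 m and angle between the z axis of each of u_half, t_half and the z axis of tray, either way round below 0.07 rad and angle between the y axis of each of u_half, t_half and the y axis of tray, either way round below 0.07 rad and angle between each of u_half, t_half's own z axis and vertical below 0.7 rad and linear speed of each of u_half, t_half below 0.01 m/s and x of t_half in the frame of u_half between -0.086 and -0.07 m); the robot touches nothing.
It fails at once if a bystander (mortar cube or jar) is moved more than 20 mm (distance of any of dark_cube, pale_cube, pot from where it was at the start of the episode above 0.02 m).
It also fails if it takes over 67 s, if anything falls off the work surface, if the arm or the gripper's body presses on something with over 40 N, if the wrist force passes 120 N, or if a joint passes its speed limit or range.

### The arm

A 7-joint arm with a two-finger parallel gripper is mounted at the origin on a cart in front of the work surface, level with it; the furniture and walls round the work are solid. World frame = base frame: x ahead of the robot, y to its left, z up, the work surface at z = 0. Lengths are in m, angles in rad, forces in N, time in s.
With the tool pointing down it reaches from about 0.4 to 0.85 m from the base axis. Payload 10.4 kg.
Tool frame: the origin (TCP) lies at the centre of the arm's flange, where the gripper is bolted on; the fingertips stand 182 mm ahead of it and the grasp point (between the pads) lies 164 mm ahead of it; z points along the fingers, y is the line along which they close (so a half turn about z gives the same grasp; the last joint's range is limited). The gripper opens to 87 mm and grips with 3 to 60 N. Pads are 19 mm wide; open, the fingers measure 117 mm over their backs; the gripper's body (75 mm by 190 mm) begins 51 mm behind the grasp point.
Start: joints at [-1.302, 0.332, -0.065, 1.46, 0.022, 1.35, -0.088], TCP at [0.18, 0.599, 0.405] pointing down, gripper open.
Joint ranges: [-2.6, 2.6], [-0.5, 2.12], [-1.47, 1.34], [0.16, 2.42], [-1.27, 4.41], [0.06, 2.06], [-2.6, 2.6]. Speed limits (rad/s): [2.22, 2.22, 2.79, 2.79, 3.14, 3.14, 3.14].

### API

Orientations are given as a unit quaternion [w, x, y, z].
In Python, from workcell import env gives the robot as it stands. The module is installed in compiled form; this text tells all that it offers.
- The arm moves only by the tool jog_arm, never from a script. Its argument "moves" is a list of rows, each an object with "grip": the opening, from 0 (shut) to 1 (fully open); "linear": the shift along the tool's x, y, z in mm, a list of three; "rotation": the turn, a rotation vector about the tool's x, y, z in rad, a list of three. In form: [{"grip": grip, "linear": [tx, ty, tz], "rotation": [ax, ay, az]}, ...]. A call has 1 to 20 rows; each row is the pose to reach, as a shift and turn from the pose commanded when the call began, along the tool's axes at that moment; what a row does not reach only later rows make up. A row lasts 1/10 s, in which the tool goes at most 50 mm and 8.59 degrees, less where a joint would pass 70% of its speed; a pose out of reach is approached as far as the arm can. A call with a gripper value outside its range is refused whole. The fingers move at their own pace and stop on an object; "force" is the grip in N (left out, the last holds). Time passes only in rows, so rows that repeat a pose let the fingers close. It gives the time, the measured TCP pose, the force, the opening and the grip force at its end, in the units of the state.
- env.get_obs(): the state, without advancing time (a new reading comes with each control period).
- env.get_image(name): name is "scene" or "top" or "wrist"; returns a dict with "pixels" (400x640x3 uint8, blue, green, red), "mtx" (3x3 intrinsics, pixels), "R" (3x3) and "t" (3): a world point X has camera coordinates R X + t. Camera axes: x right, y down, z forward; pixel columns grow to the right and rows downward; lengths in m; the calibration is good to about 2 mm. A picture is of the moment at which its call begins. There is no depth.
- env.finish_job(): hands the job in; it is judged then, once.
The state is a dict: "time": time; "joints": joint angles; "joint_vel": joint speeds; "joint_torque": joint torques, N m; "ee_pos": TCP position; "eef_rot": TCP orientation; "wrist_force": force on the tool from outside, world axes, zero at the start; "ft_torque": the same for the moment, N m; "gripper_width": finger opening in m; "finger_force": force on a finger pad.
Only numpy, scipy, OpenCV 4.12 (cv2) and the standard library are available. Lean on these libraries where they do the work, as an engineer would, in place of code of your own. Each camera call takes 0.05 s, during which the arm holds its last target. There are 200 camera calls.

## Working session

There is one attempt and no reset: what is moved stays moved. The work goes in short steps, Python scripts to look and compute and a tool call to move; the robot and the scene stay as the last step left them, time stands still between calls to the robot, and variables do not carry over. Pictures are saved under pics/ and viewed, at most 10 in all, crops included, and the job is handed in when it is done.

Besides the shell and the picture viewer there is one more tool, called after ">>>" by a JSON object that holds its "op" and its "data". jog_arm: Moves the arm, as the interface text tells. Its arguments: {"type":"object","properties":{"moves":{"type":"array","items":{"type":"object","properties":{"grip":{"type":"number"},"linear":{"type":"array","items":{"type":"number"}},"rotation":{"type":"array","items":{"type":"number"}}}}},"force":{"type":"number"}},"required":["moves"]}

```bash
mkdir -p pics
python3 - <<'E'
from workcell import env
import cv2,numpy as np,pickle
o=env.get_obs();print(o['time'],o['ee_pos'],o['eef_rot'],o['gripper_width'])
for n in("scene","top"):
    im=env.get_image(n);cv2.imwrite(f"pics/{n}0.png",im["pixels"]);pickle.dump(im,open(f"{n}0.pkl","wb"))
    print(n,np.round(im["mtx"],1).tolist(),np.round(im["R"],3).tolist(),np.round(im["t"],3).tolist())
E
```

```text
0.0 [0.17973372 0.59845977 0.40395799] [-7.71945201e-05  1.45349687e-01  9.89380087e-01 -7.11370952e-04] 0.08697765834664363
scene [[367.5, 0.0, 323.3], [0.0, 367.5, 197.2], [0.0, 0.0, 1.0]] [[0.916, -0.402, 0.009], [-0.295, -0.687, -0.664], [0.273, 0.606, -0.747]] [-0.532, 0.28, 0.7]
top [[445.7, 0.0, 326.7], [0.0, 445.7, 192.6], [0.0, 0.0, 1.0]] [[-0.015, -1.0, 0.012], [-0.997, 0.014, -0.071], [0.071, -0.013, -0.997]] [0.068, 0.604, 1.056]
```

View pics/scene0.png

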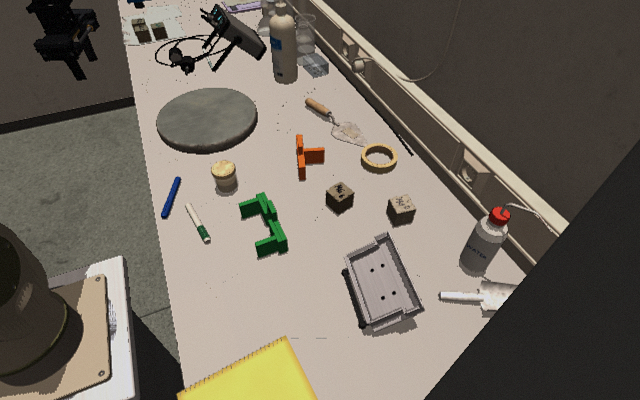

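View pics/top0.png

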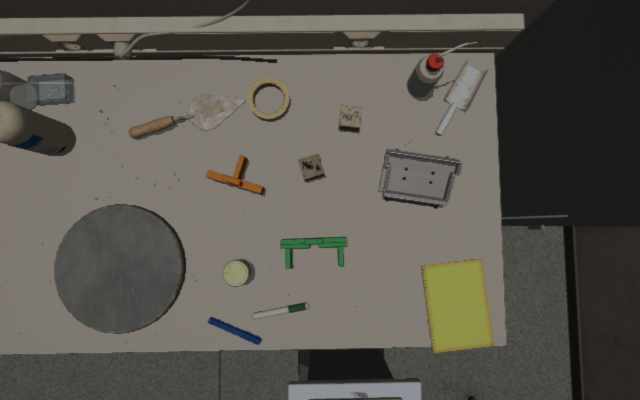

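The top view shows the green U at about (314,248), opening toward the robot, and the orange T at (236,178) with its divider pointing up and away. The tray is at (418,178), the jar at (236,273), and the cubes at (312,168) and (350,117). Next I'll zoom in and mask.

```bash
cat > h.py <<'E'
import cv2,numpy as np,pickle
from scipy.spatial.transform import Rotation as Ro
def plane(im,uv,z):
    "pixels -> world points at height z"
    uv=np.asarray(uv,float).reshape(-1,2)
    d=np.c_[uv,np.ones(len(uv))]@np.linalg.inv(im["mtx"]).T@im["R"]
    c=-im["R"].T@im["t"]
    return c+d*((z-c[2])/d[:,2])[:,None]
def proj(im,X):
    p=(np.asarray(X)@im["R"].T+im["t"])@im["mtx"].T
    return p[:,:2]/p[:,2:]
def mask(im,col):
    h=cv2.cvtColor(im["pixels"],cv2.COLOR_BGR2HSV)
    lo,hi={"g":((50,120,30),(75,255,255)),"o":((5,150,60),(16,255,255))}[col]
    return cv2.inRange(h,lo,hi)
def big(m):
    c,_=cv2.findContours(m,cv2.RETR_EXTERNAL,cv2.CHAIN_APPROX_NONE)
    return max(c,key=cv2.contourArea)
def Rot(q): return Ro.from_quat([q[1],q[2],q[3],q[0]])
E
python3 - <<'E'
from h import *
im=pickle.load(open("top0.pkl","rb"));s=pickle.load(open("scene0.pkl","rb"))
for c in "go":
    k=big(mask(im,c));r=cv2.minAreaRect(k);print(c,r,cv2.contourArea(k))
    print(plane(im,cv2.boxPoints(r),.05).round(4).tolist())
P=im["pixels"]
f=lambda x,y,p=P:cv2.resize(p[y:y+65,x:x+100],None,fx=4,fy=4,interpolation=cv2.INTER_CUBIC)
M=np.vstack([np.hstack([f(370,145),f(264,215)]),np.hstack([f(186,145),f(325,255,s["pixels"])])])
cv2.imwrite("pics/m1.png",M)
E
```

```text
g ((314.3515625, 252.1403350830078), (27.825580596923828, 64.26018524169922), 87.79740142822266) 593.5
[[0.495, 0.166, 0.05], [0.4985, 0.0161, 0.05], [0.434, 0.0148, 0.05], [0.4307, 0.164, 0.05]]
o ((237.80784606933594, 170.31494140625), (57.328453063964844, 31.139911651611328), 17.35402488708496) 460.0
[[0.6448, 0.3431, 0.05], [0.715, 0.3215, 0.05], [0.6726, 0.1927, 0.05], [0.6026, 0.2149, 0.05]]
```

View pics/m1.png

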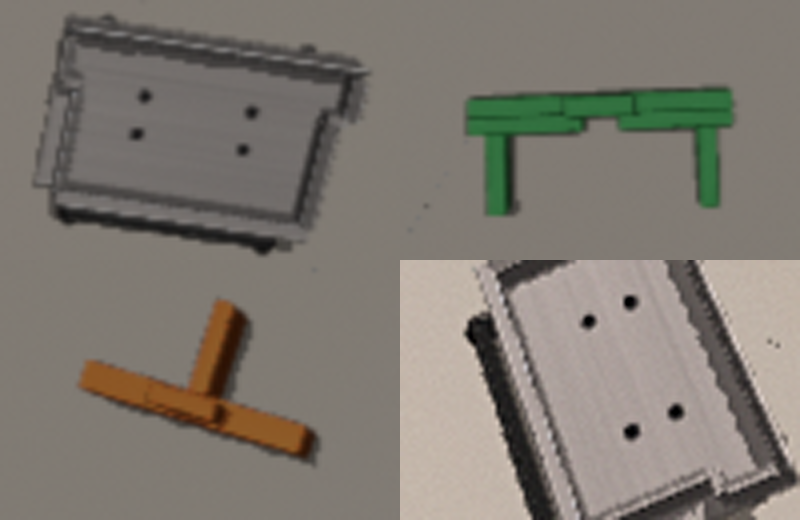

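```bash
cat >> h.py <<'E'
def tool(yaw,pitch=0.):
    "tool rotation: y along part +x, z into the part; yaw about world z, then slope pitch (x up)"
    part=Ro.from_euler("ZY",[yaw,-pitch])
    return part*Ro.from_matrix(np.array([[0,1,0],[1,0,0],[0,0,-1]]).T)
def go(o,p,R):
    "print shift and turn in tool axes from the current pose to TCP p, rotation R"
    R0=Rot(o["eef_rot"])
    print("lin mm",(R0.inv().apply(np.asarray(p)-o["ee_pos"])*1000).round(1).tolist(),"rot",(R0.inv()*R).as_rotvec().round(4).tolist())
def ray(im,uv):
    d=np.array([*uv,1.])@np.linalg.inv(im["mtx"]).T@im["R"]
    return -im["R"].T@im["t"],d/np.linalg.norm(d)
def tri(pairs):
    A=np.zeros((3,3));b=np.zeros(3)
    for im,uv in pairs:
        c,d=ray(im,uv);Q=np.eye(3)-np.outer(d,d);A+=Q;b+=Q@c
    return np.linalg.solve(A,b)
E
python3 - <<'E'
from h import *
from workcell import env
T=pickle.load(open("top0.pkl","rb"));S=pickle.load(open("scene0.pkl","rb"))
def blob(im,u,v,r=3):
    u,v=round(u),round(v);g=cv2.cvtColor(im["pixels"],6)[v-r:v+r+1,u-r:u+r+1].astype(float)
    w=np.clip(np.median(g)-15-g,0,None);yy,xx=np.mgrid[-r:r+1,-r:r+1]
    return u+(w*xx).sum()/w.sum(),v+(w*yy).sum()/w.sum()
tu=[(406.25,169),(433,173),(404.25,178.5),(430.75,182.5)]
su=[(372+.25,270.2),(382.5,265.5),(382.7,297.8),(394,293)] # scene: (588,321),(630,302),(631,431),(676,412)
# scene order: near-robot column is left -> low-left, high-left, low-right, high-right
su=[su[1],su[3],su[0],su[2]]
pts=np.array([tri([(T,blob(T,*a)),(S,blob(S,*b))]) for a,b in zip(tu,su)]);print((pts*1000).round(1))
c=pts.mean(0);ey=(pts[0]+pts[2]-pts[1]-pts[3]);ex=(pts[0]+pts[1]-pts[2]-pts[3])
print(c,"yaw by y",np.degrees(np.arctan2(-ey[0],ey[1])),"by x",np.degrees(np.arctan2(ex[1],ex[0])),"slope",np.degrees(np.arcsin(ex[2]/np.linalg.norm(ex))))
go(env.get_obs(),[.491,.091,.40],tool(.023))
E
```

```text
[[ 657.7 -128.7   49.3]
 [ 647.2 -191.8   49.2]
 [ 636.3 -125.2   38.9]
 [ 625.9 -188.4   38.9]]
[ 0.64178778 -0.15854942  0.04408699] yaw by y -9.352205801477998 by x -9.27289089584822 slope 25.586500364724667
lin mm [-444.1, -396.5, 4.6] rot [-0.0011, 0.0009, 1.256]
```

>>> {"op": "jog_arm", "data": {"moves": [{"grip": 0.6,"linear": [-444,-396.5,4],"rotation": [-0.001,0.001,1.256]},{"grip": 0.6,"linear": [-444,-396.5,4],"rotation": [-0.001,0.001,1.256]},{"grip": 0.6,"linear": [-444,-396.5,4],"rotation": [-0.001,0.001,1.256]},{"grip": 0.6,"linear": [-444,-396.5,4],"rotation": [-0.001,0.001,1.256]},{"grip": 0.6,"linear": [-444,-396.5,4],"rotation": [-0.001,0.001,1.256]},{"grip": 0.6,"linear": [-444,-396.5,4],"rotation": [-0.001,0.001,1.256]},{"grip": 0.6,"linear": [-444,-396.5,4],"rotation": [-0.001,0.001,1.256]},{"grip": 0.6,"linear": [-444,-396.5,4],"rotation": [-0.001,0.001,1.256]},{"grip": 0.6,"linear": [-444,-396.5,4],"rotation": [-0.001,0.001,1.256]},{"grip": 0.6,"linear": [-444,-396.5,4],"rotation": [-0.001,0.001,1.256]},{"grip": 0.6,"linear": [-444,-396.5,4],"rotation": [-0.001,0.001,1.256]},{"grip": 0.6,"linear": [-444,-396.5,4],"rotation": [-0.001,0.001,1.256]},{"grip": 0.6,"linear": [-444,-396.5,4],"rotation": [-0.001,0.001,1.256]},{"grip": 0.6,"linear": [-444,-396.5,4],"rotation": [-0.001,0.001,1.256]},{"grip": 0.6,"linear": [-444,-396.5,4],"rotation": [-0.001,0.001,1.256]},{"grip": 0.6,"linear": [-444,-396.5,4],"rotation": [-0.001,0.001,1.256]},{"grip": 0.6,"linear": [-444,-396.5,4],"rotation": [-0.001,0.001,1.256]},{"grip": 0.6,"linear": [-444,-396.5,4],"rotation": [-0.001,0.001,1.256]}]}}

```text
time: 1.9
ee_pos: [0.4907, 0.0917, 0.4008]
eef_rot: [-0.0, 0.698, 0.716, 0.001]
wrist_force: [-0.8, 0.5, 0.5]
gripper_width: 0.0522
finger_force: 0.0
```

Run:
```python
from h import *
from workcell import env
o=env.get_obs();print(o["time"],o["ee_pos"],o["joints"].round(2) if hasattr(o["joints"],"round") else o["joints"])
im=env.get_image("wrist");cv2.imwrite("pics/w1.png",im["pixels"]);pickle.dump(im,open("w1.pkl","wb"))
print(-im["R"].T@im["t"],im["mtx"][0,0]);print(im["R"].round(3))
k=big(mask(im,"g"));print(cv2.minAreaRect(k),cv2.contourArea(k))
a=cv2.approxPolyDP(k,4,True)[:,0];print(a.tolist())
```

```text
1.9 [0.49074106 0.09171364 0.40076686] [-0.75  0.04  0.49  1.82 -0.02  1.29 -0.23]
[0.48899777 0.17175886 0.38143023] 277.75369622563863
[[ 1.     0.025  0.   ]
 [ 0.024 -0.957  0.289]
 [ 0.008 -0.289 -0.957]]
((300.0, 174.5), (121.0, 56.0), 90.0) 2621.5
[[273, 123], [273, 130], [312, 133], [313, 169], [321, 172], [313, 187], [313, 209], [283, 211], [277, 227], [312, 228], [315, 235], [326, 235], [328, 115], [313, 114], [311, 122]]
```

View pics/w1.png

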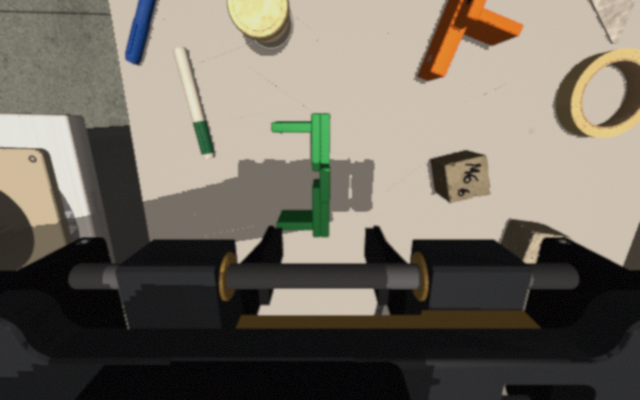

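The wrist view shows the green U in full: wall at columns 312–329, rows 114–236, lug around row 185. The jar, T and cube are clear of it.

Run:
```python
from h import *
from workcell import env
im=pickle.load(open("w1.pkl","rb"));m=mask(im,"g")
rows=[r for r in range(117,234) if not 160<r<212]
e=np.array([(np.flatnonzero(m[r]).max()+.5,r) for r in rows],float)
P=plane(im,e,.05);k=np.polyfit(P[:,1],P[:,0],1);print("edge fit",k,"yaw",np.degrees(-np.arctan(k[0])),"res",np.std(P[:,0]-np.polyval(k,P[:,1])))
cols=range(316,326)
top=np.array([(c,np.flatnonzero(m[:,c]).min()-.5) for c in cols]);bot=np.array([(c,np.flatnonzero(m[:,c]).max()+.5) for c in cols])
print("top",plane(im,top,.05)[:,1].mean(),"bot",plane(im,bot,.05)[:,1].mean())
# lug: right edge columns at z .08
e=np.array([(np.flatnonzero(m[r]).max()+.5,r) for r in range(155,215,3)]);print(e.tolist())
# top camera
T=pickle.load(open("top0.pkl","rb"));mt=mask(T,"g");k2=big(mt)[:,0];print(k2[:,0].min(),k2[:,0].max())
print(plane(T,[(k2[:,0].min()-.5,244),(k2[:,0].max()+.5,240)],.05))
g=im["pixels"][155:215,320:332,1];print(g[::2])
```

```text
edge fit [-0.01716076  0.49834051] yaw 0.9831424341567918 res 0.00038589774737765034
top 0.1695807571528427 bot 0.017545034726012276
[[327.5, 155.0], [328.5, 158.0], [328.5, 161.0], [328.5, 164.0], [328.5, 167.0], [328.5, 170.0], [328.5, 173.0], [328.5, 176.0], [328.5, 179.0], [328.5, 182.0], [328.5, 185.0], [328.5, 188.0], [328.5, 191.0], [328.5, 194.0], [328.5, 197.0], [328.5, 200.0], [327.5, 203.0], [327.5, 206.0], [327.5, 209.0], [327.5, 212.0]]
282 346
[[0.48451963 0.16659672 0.05      ]
 [0.49146803 0.0148914  0.05      ]]
[[145 156 168 173 175 175 176 173 167 167 183 192]
 [147 156 169 174 176 175 177 172 166 166 179 189]
 [147 159 170 173 174 176 176 172 160 145 139 139]
 [127 152 166 170 171 171 172 168 156 135 118 112]
 [ 89  99 109 115 117 120 123 124 121 116 112 112]
 [ 63  51  52  54  54  55  56  57  64  79 100 111]
 [ 64  58  56  63  71  77  77  76  75  79  93 105]
 [ 78  85  92 102 119 131 139 144 137 120 105 107]
 [ 87  95  99 102 106 112 122 125 119 107 100 106]
 [ 91  96 100 101 101 101 101 100  96  90  94 106]
 [ 91  97  99 101 100 100 101  99  96  91  94 105]
 [ 8
[... 265 characters left out ...]
 98  99 100  98  97  94  88  92 104]
 [ 88  94  98  99  98  99  99  97  94  87  93 105]
 [ 87  93  98  99  99  97  97  96  93  86  93 104]
 [ 86  93  96  99  98  97  97  96  93  87  92 104]
 [ 86  94  97  98  97  97  98  96  91  88  91 103]
 [ 87  95  98  97  97  97  97  95  92  87  92 104]
 [ 88  93  97  98  96  96  97  95  92  92  98 107]
 [ 89  91  92  91  91  90  90  90  89  95 105 110]
 [ 87  88  91  91  92  93  92  90  89  93 107 108]
 [ 87  91  94  96  96  97  97  93  89  94 104 111]
 [ 86  90  94  96  98  96  97  92  91  93 106 110]
 [ 88  91  95  96  98  96  95  92  89  94 106 108]
 [ 86  90  96  97  97  95  95  93  89  94 109 121]
 [ 87  91  94  95  95  95  94  94  89  93 107 127]]
```

Run:
```python
from h import *
from workcell import env
im=pickle.load(open("w1.pkl","rb"))
P=plane(im,[(325,168.3),(325,200.3)],.08);print(P,P.mean(0))
o=env.get_obs()
for y in (.0925,): go(o,[.4983-.017*.092-.006,y,.310],tool(.02));go(o,[.4983-.017*.092-.006,y,.2385],tool(.02))
```

```text
[[0.49252701 0.11203415 0.08      ]
 [0.49351108 0.07504352 0.08      ]] [0.49301905 0.09353884 0.08      ]
lin mm [0.8, -0.1, 90.8] rot [0.0003, -0.0016, 0.0039]
lin mm [0.7, -0.1, 162.3] rot [0.0003, -0.0016, 0.0039]
```

>>> {"op": "jog_arm", "data": {"force": 45, "moves": [{"grip": 0.6,"linear": [0.5,0,45],"rotation": [0,-0.0015,0.004]},{"grip": 0.6,"linear": [0.5,0,90],"rotation": [0,-0.0015,0.004]},{"grip": 0.6,"linear": [0.5,0,130],"rotation": [0,-0.0015,0.004]},{"grip": 0.6,"linear": [0.5,0,155],"rotation": [0,-0.0015,0.004]},{"grip": 0.6,"linear": [0.5,0,163],"rotation": [0,-0.0015,0.004]},{"grip": 0.6,"linear": [0.5,0,163],"rotation": [0,-0.0015,0.004]},{"grip": 0.0,"linear": [0.5,0,163],"rotation": [0,-0.0015,0.004]},{"grip": 0.0,"linear": [0.5,0,163],"rotation": [0,-0.0015,0.004]},{"grip": 0.0,"linear": [0.5,0,163],"rotation": [0,-0.0015,0.004]},{"grip": 0.0,"linear": [0.5,0,163],"rotation": [0,-0.0015,0.004]},{"grip": 0.0,"linear": [0.5,0,163],"rotation": [0,-0.0015,0.004]},{"grip": 0.0,"linear": [0.5,0,163],"rotation": [0,-0.0015,0.004]},{"grip": 0.0,"linear": [0.5,0,163],"rotation": [0,-0.0015,0.004]},{"grip": 0.0,"linear": [0.5,0,163],"rotation": [0,-0.0015,0.004]}]}}

```text
time: 3.35
ee_pos: [0.4911, 0.0919, 0.2379]
eef_rot: [0.0, 0.7, 0.714, 0.0]
wrist_force: [-0.0, 0.4, 2.7]
gripper_width: 0.0115
finger_force: 45.0
```

```bash
cat >> h.py <<'E'
O=np.array([.6418,-.1585,.0448]);YAW=np.radians(-9.3);PIT=np.radians(25.)
TR=Ro.from_euler("ZY",[YAW,-PIT])
def seat(o,xyz_mm,zt,dy=0,yaw=0.):
    "go so that the held part's origin is at tray xyz (mm); zt=TCP height over part underside, dy=part y minus TCP y (mm)"
    x,y,z=xyz_mm
    go(o,O+TR.apply(np.array([x,y-dy,z+zt])/1000),tool(YAW+yaw,PIT))
E
python3 - <<'E'
from h import *
from workcell import env
o=env.get_obs();seat(o,(39.5,0,70),238)
E
```

```text
lin mm [-236.2, 53.1, -102.7] rot [-0.4345, -0.0396, 0.1784]
```

>>> {"op": "jog_arm", "data": {"moves": [{"grip": 0,"linear": [0,0,-20],"rotation": [0,0,0]},{"grip": 0,"linear": [0,0,-60],"rotation": [0,0,0]},{"grip": 0,"linear": [0,0,-105],"rotation": [0,0,0]},{"grip": 0,"linear": [-30,8,-140],"rotation": [-0.06,-0.005,0.02]},{"grip": 0,"linear": [-70,18,-145],"rotation": [-0.13,-0.01,0.05]},{"grip": 0,"linear": [-110,28,-145],"rotation": [-0.2,-0.018,0.08]},{"grip": 0,"linear": [-150,38,-145],"rotation": [-0.27,-0.025,0.11]},{"grip": 0,"linear": [-190,46,-140],"rotation": [-0.34,-0.03,0.14]},{"grip": 0,"linear": [-220,50,-130],"rotation": [-0.4,-0.036,0.165]},{"grip": 0,"linear": [-236,53,-115],"rotation": [-0.4345,-0.0396,0.1784]},{"grip": 0,"linear": [-236,53,-103],"rotation": [-0.4345,-0.0396,0.1784]},{"grip": 0,"linear": [-236,53,-103],"rotation": [-0.4345,-0.0396,0.1784]},{"grip": 0,"linear": [-236,53,-103],"rotation": [-0.4345,-0.0396,0.1784]}]}}

```text
time: 4.65
ee_pos: [0.5485, -0.142, 0.3406]
eef_rot: [0.164, 0.744, 0.633, 0.14]
wrist_force: [-0.2, 0.1, -1.1]
gripper_width: 0.0117
finger_force: 45.0
```

Run:
```python
from h import *
from workcell import env
o=env.get_obs();seat(o,(39.5,0,70),238)
W=env.get_image("wrist");S=env.get_image("scene");T=env.get_image("top")
for n,i in zip("WST",(W,S,T)):pickle.dump(i,open(n+"2.pkl","wb"))
f=lambda p,x,y,w,h:cv2.resize(p[y:y+h,x:x+w],(400,300),interpolation=cv2.INTER_CUBIC)
M=np.hstack([cv2.resize(W["pixels"],(480,300)),f(S["pixels"],300,170,160,160)[:, :320]])
M=np.vstack([cv2.resize(W["pixels"],(800,500))[:300], np.hstack([f(S["pixels"],300,170,200,150),f(T["pixels"],360,120,120,90)])])
cv2.imwrite("pics/m2.png",M)
```

```text
lin mm [-1.2, 0.4, 0.1] rot [-0.0021, -0.0005, 0.0016]
```

View pics/m2.png

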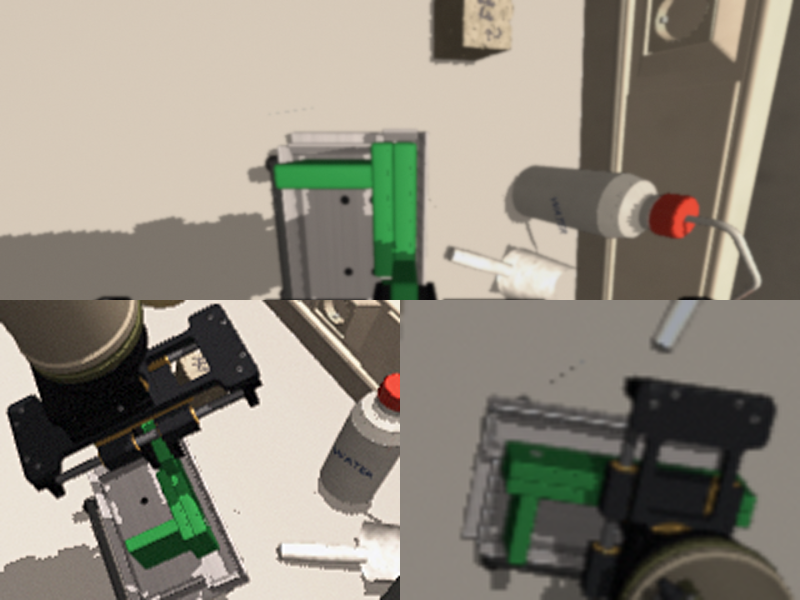

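The U hangs level over the pocket, ears above the wide upper part. In the wrist view the low pair of floor dots is at about (276,160) and (278,218), and the +y ear end is near row 114. Next I'll compare the dots and the ear in the same wrist view.

```bash
cat >> h.py <<'E'
def tplane(im,uv,zmm):
    "pixels -> tray-frame mm on the plane tray z=zmm"
    out=[]
    for p in np.reshape(uv,(-1,2)):
        c,d=ray(im,p);c=TR.inv().apply(c-O)*1000;d=TR.inv().apply(d);out.append(c+d*(zmm-c[2])/d[2])
    return np.array(out)
def blob(im,u,v,r=4):
    u,v=round(u),round(v);g=cv2.cvtColor(im["pixels"],6)[v-r:v+r+1,u-r:u+r+1].astype(float)
    w=np.clip(np.median(g)-15-g,0,None);yy,xx=np.mgrid[-r:r+1,-r:r+1]
    return u+(w*xx).sum()/w.sum(),v+(w*yy).sum()/w.sum()
E
python3 - <<'E'
from h import *
W=pickle.load(open("W2.pkl","rb"));T=pickle.load(open("T2.pkl","rb"))
print("dots",tplane(W,[blob(W,276,160),blob(W,278,217)],0).round(1).tolist())
m=mask(W,"g");ys,xs=np.nonzero(m);print(xs.min(),xs.max(),ys.min())
cols=range(302,332,3);e=[(c,np.flatnonzero(m[:160,c]).min()-.5) for c in cols];print(e)
print("ear +y end (78)",tplane(W,e,120)[:,:2].round(1).tolist())
r=[(np.flatnonzero(m[q,:345]).max()+.5,q) for q in range(118,200,10)]
print("wall +x edge (45.5)",tplane(W,r,120)[:,:2].round(1).tolist())
l=[(np.flatnonzero(m[q]).min()-.5,q) for q in range(133,149,3)]
print("end wall tip (-23)",tplane(W,l,120)[:,:2].round(1).tolist())
g=W["pixels"][96:125,300:345:4].sum(2)//3;print(g)
E
```

```text
dots [[-11.0, 32.9, 0.0], [-10.9, -31.2, 0.0]]
219 334 114
[(302, np.float64(114.5)), (305, np.float64(114.5)), (308, np.float64(113.5)), (311, np.float64(113.5)), (314, np.float64(114.5)), (317, np.float64(114.5)), (320, np.float64(113.5)), (323, np.float64(113.5)), (326, np.float64(113.5)), (329, np.float64(114.5))]
ear +y end (78) [[26.6, 79.6], [28.4, 79.6], [30.1, 80.1], [31.9, 80.1], [33.6, 79.6], [35.4, 79.6], [37.1, 80.1], [38.9, 80.1], [40.6, 80.1], [42.4, 79.6]]
wall +x edge (45.5) [[44.4, 77.6], [44.5, 71.9], [44.6, 66.1], [44.6, 60.2], [44.7, 54.2], [44.8, 48.0], [44.8, 41.7], [44.9, 35.2], [44.4, 28.6]]
end wall tip (-23) [[-23.2, 68.9], [-23.4, 67.1], [-23.6, 65.4], [-23.2, 63.6], [-23.4, 61.8], [-22.9, 60.0]]
[[200 201 201 202 201 201 200 201 201 201 200 201]
 [200 201 201 201 201 202 201 201 202 201 200 201]
 [201 201 201 201 202 200 201 201 201 201 202 201]
 [201 201 201 201 201 201 202 201 201 200 200 201]
 [200 201 200 200 200 200 201 202 200 202 201 201]
 [200 201 200 199 198 199 200 199 198 202 201 201]
 [201 200 191 192 192 193 191 192 193 201 201 200]
 [200 196
[... 413 characters left out ...]
124 130 118 118 119 114  75 149 201]
 [130 170 104 106 131 101 100 103 105  78 147 201]
 [109 129  81  84 130  83  82  86 100  79 145 201]
 [ 86  90  74  73 103  73  74  75  94  81 144 202]
 [ 79  82  81  80  81  79  82  81  90  81 146 201]
 [ 84  88  93  88  81  89  92  93  90  82 152 201]
 [ 89  94  98  94  86  94  98 102  91  82 158 202]
 [ 91  96 101  96  88  97 100 104  93  83 160 200]
 [ 92  96  99  96  88  97 102 105  92  83 162 200]
 [ 92  97 100  96  88  96 101 105  89  80 162 201]
 [ 91  95 100  96  88  97 100 104  87  78 164 201]
 [ 93  95 100  96  88  97 101 105  86  76 165 201]
 [ 93  97  99  96  87  97 101 104  87  74 165 200]
 [ 92  96 101  96  88  97 101 104  88  73 165 201]]
```

>>> {"op": "jog_arm", "data": {"moves": [{"grip": 0,"linear": [-1,1.2,15],"rotation": [-0.002,0,0.001]},{"grip": 0,"linear": [-1,1.2,30],"rotation": [-0.002,0,0.001]},{"grip": 0,"linear": [-1,1.2,40],"rotation": [-0.002,0,0.001]},{"grip": 0,"linear": [-1,1.2,45],"rotation": [-0.002,0,0.001]},{"grip": 0,"linear": [-1,1.2,50],"rotation": [-0.002,0,0.001]},{"grip": 0,"linear": [-1,1.2,54],"rotation": [-0.002,0,0.001]}]}}

```text
time: 5.4
ee_pos: [0.572, -0.1479, 0.2924]
eef_rot: [0.166, 0.744, 0.632, 0.141]
wrist_force: [-0.0, -0.5, -2.0]
gripper_width: 0.0116
finger_force: 45.0
```

Run:
```python
from h import *
from workcell import env
o=env.get_obs();seat(o,(39.5,0,0),238);print("force tray",TR.inv().apply(o["wrist_force"]).round(1),"torque",TR.inv().apply(o["ft_torque"]).round(2))
W=env.get_image("wrist");pickle.dump(W,open("W3.pkl","wb"));cv2.imwrite("pics/w3.png",cv2.resize(W["pixels"][60:260,180:420],(720,600),interpolation=cv2.INTER_CUBIC))
```

```text
lin mm [0.8, -1.2, 16.2] rot [0.002, -0.0, -0.0008]
force tray [-0.8 -0.5 -1.9] torque [-0.1   0.78  0.06]
```

View pics/w3.png

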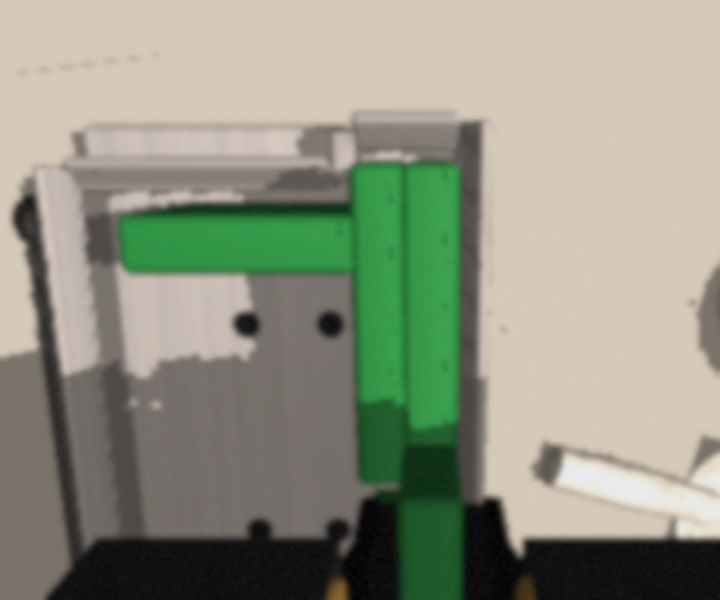

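The picture shows the U's ears inside the wide part of the pocket, with even gaps at (455,140) and (470,300). No contact force is showing, so I'll lower it the rest of the way.

>>> {"op": "jog_arm", "data": {"moves": [{"grip": 0,"linear": [0,0,4],"rotation": [0,0,0]},{"grip": 0,"linear": [0,0,8],"rotation": [0,0,0]},{"grip": 0,"linear": [0,0,12],"rotation": [0,0,0]},{"grip": 0,"linear": [0,0,14],"rotation": [0,0,0]},{"grip": 0,"linear": [0,0,15.5],"rotation": [0,0,0]},{"grip": 0,"linear": [0,0,15.5],"rotation": [0,0,0]}]}}

```text
time: 6.05
ee_pos: [0.5783, -0.149, 0.2781]
eef_rot: [0.165, 0.744, 0.632, 0.141]
wrist_force: [-0.5, -0.2, -1.7]
gripper_width: 0.0119
finger_force: 45.0
```

Run:
```python
from h import *
from workcell import env
o=env.get_obs();seat(o,(39.5,0,0),238);print("force tray",TR.inv().apply(o["wrist_force"]).round(1),"torque",TR.inv().apply(o["ft_torque"]).round(2))
```

```text
lin mm [0.9, -0.9, 0.6] rot [0.0013, 0.0003, -0.0009]
force tray [-1.1 -0.2 -1.3] torque [-0.09  0.78  0.02]
```

>>> {"op": "jog_arm", "data": {"moves": [{"grip": 0,"linear": [0,0,0.7],"rotation": [0,0,0]},{"grip": 0,"linear": [0,0,1.4],"rotation": [0,0,0]},{"grip": 0,"linear": [0,0,2],"rotation": [0,0,0]},{"grip": 0,"linear": [0,0,2],"rotation": [0,0,0]}]}}

```text
time: 6.45
ee_pos: [0.579, -0.1494, 0.2776]
eef_rot: [0.165, 0.744, 0.631, 0.141]
wrist_force: [-14.0, 3.3, 15.3]
gripper_width: 0.0114
finger_force: 45.0
```

>>> {"op": "jog_arm", "data": {"moves": [{"grip": 0,"linear": [0,0,-0.5],"rotation": [0,0,0]},{"grip": 0.5,"linear": [0,0,-0.5],"rotation": [0,0,0]},{"grip": 0.5,"linear": [0,0,-0.5],"rotation": [0,0,0]},{"grip": 0.5,"linear": [0,0,-0.5],"rotation": [0,0,0]},{"grip": 0.5,"linear": [0,0,-0.5],"rotation": [0,0,0]},{"grip": 0.5,"linear": [0,0,-20],"rotation": [0,0,0]},{"grip": 0.5,"linear": [0,0,-50],"rotation": [0,0,0]},{"grip": 0.5,"linear": [0,0,-90],"rotation": [0,0,0]},{"grip": 0.5,"linear": [0,0,-120],"rotation": [0,0,0]},{"grip": 0.5,"linear": [0,0,-120],"rotation": [0,0,0]}]}}

```text
time: 7.45
ee_pos: [0.5288, -0.1417, 0.3891]
eef_rot: [0.167, 0.744, 0.631, 0.144]
wrist_force: [0.1, -0.3, 0.5]
gripper_width: 0.0435
finger_force: 0.0
```

Run:
```python
from h import *
from workcell import env
o=env.get_obs()
W=env.get_image("wrist");pickle.dump(W,open("W4.pkl","wb"));cv2.imwrite("pics/w4.png",W["pixels"])
m=mask(W,"g")
k=big(m);print(cv2.boundingRect(k))
go(o,[.628,.270,.42],tool(np.radians(-17.5)))
```

```text
(260, 113, 66, 138)
lin mm [422.4, 40.5, -13.6] rot [0.4433, -0.0342, 0.1387]
```

View pics/w4.png

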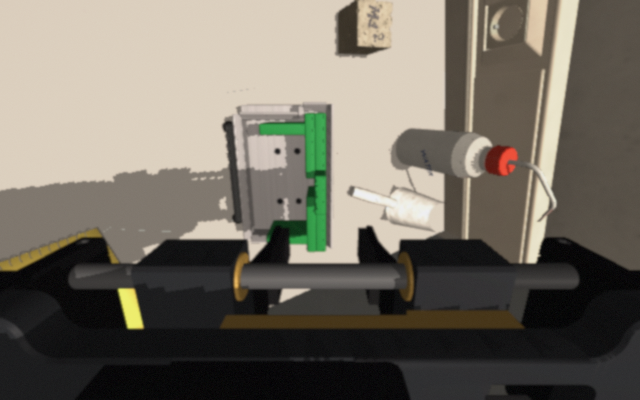

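The U sits squarely in the tray: wall at columns 306–326, rows 113–250, all four floor dots visible. Now the T.

>>> {"op": "jog_arm", "data": {"moves": [{"grip": 0.6,"linear": [10,0,-45],"rotation": [0,0,0]},{"grip": 0.6,"linear": [422,40.5,-14],"rotation": [0.443,-0.034,0.139]},{"grip": 0.6,"linear": [422,40.5,-14],"rotation": [0.443,-0.034,0.139]},{"grip": 0.6,"linear": [422,40.5,-14],"rotation": [0.443,-0.034,0.139]},{"grip": 0.6,"linear": [422,40.5,-14],"rotation": [0.443,-0.034,0.139]},{"grip": 0.6,"linear": [422,40.5,-14],"rotation": [0.443,-0.034,0.139]},{"grip": 0.6,"linear": [422,40.5,-14],"rotation": [0.443,-0.034,0.139]},{"grip": 0.6,"linear": [422,40.5,-14],"rotation": [0.443,-0.034,0.139]},{"grip": 0.6,"linear": [422,40.5,-14],"rotation": [0.443,-0.034,0.139]},{"grip": 0.6,"linear": [422,40.5,-14],"rotation": [0.443,-0.034,0.139]},{"grip": 0.6,"linear": [422,40.5,-14],"rotation": [0.443,-0.034,0.139]},{"grip": 0.6,"linear": [422,40.5,-14],"rotation": [0.443,-0.034,0.139]},{"grip": 0.6,"linear": [422,40.5,-14],"rotation": [0.443,-0.034,0.139]},{"grip": 0.6,"linear": [422,40.5,-14],"rotation": [0.443,-0.034,0.139]}]}}

```text
time: 8.9
ee_pos: [0.628, 0.2689, 0.4153]
eef_rot: [-0.001, 0.807, 0.591, -0.003]
wrist_force: [-0.3, -0.5, 0.0]
gripper_width: 0.0519
finger_force: 0.0
```

Run:
```python
from h import *
from workcell import env
o=env.get_obs();go(o,[.628,.270,.42],tool(np.radians(-17.5)))
im=env.get_image("wrist");pickle.dump(im,open("W5.pkl","wb"))
k=big(mask(im,"o"));print(cv2.boundingRect(k))
x,y,w,h=cv2.boundingRect(k);c=im["pixels"][y-10:y+h+10,x-10:x+w+10];print(c.shape)
cv2.imwrite("pics/w5.png",cv2.resize(c,None,fx=4,fy=4,interpolation=cv2.INTER_CUBIC))
```

```text
lin mm [1.0, -0.4, -4.7] rot [-0.0056, 0.003, -0.0017]
(321, 112, 58, 105)
(125, 78, 3)
```

View pics/w5.png

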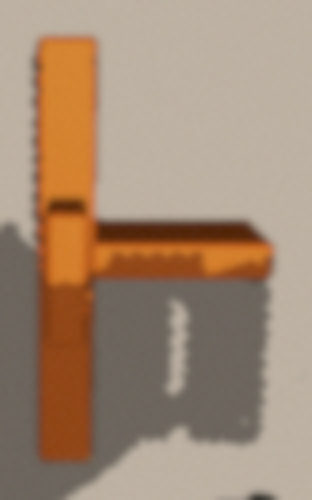

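The crop shows the T's wall at columns 321–335 and rows 111–217, with the lug top spanning rows about 155–188. The divider runs to the right at rows 162–171.

Run:
```python
from h import *
from workcell import env
im=pickle.load(open("W5.pkl","rb"));m=mask(im,"o");o=env.get_obs()
print("cam",-im["R"].T@im["t"])
rows=[r for r in range(115,214) if not 145<r<192]
L=plane(im,[(np.flatnonzero(m[r]).min()-.5,r) for r in rows],.05);R=plane(im,[(np.flatnonzero(m[r]).max()+.5,r) for r in rows],.05)
v,c=[],[]
for P in(L,R):
    k=np.polyfit(P[:,1],P[:,0],1);print("yaw",np.degrees(-np.arctan(k[0])),k);v.append(-np.arctan(k[0]));c.append(k)
k=np.mean(c,0);yaw=np.mean(v)
cols=range(324,332)
t=plane(im,[(q,np.flatnonzero(m[:,q]).min()-.5) for q in cols],.05).mean(0);b=plane(im,[(q,np.flatnonzero(m[:,q]).max()+.5) for q in cols],.05).mean(0)
print(t,b,np.linalg.norm(t-b));C=(t+b)/2
l=plane(im,[(328,155),(328,187.7)],.08);print("lug",l.mean(0),np.linalg.norm(l[0]-l[1]))
y=C[1];print("centre",np.polyval(k,y),y,np.degrees(yaw))
for z in(.31,.2385): go(o,[np.polyval(k,y),y,z],tool(yaw))
```

```text
cam [0.65224006 0.34518253 0.39562898]
yaw -17.72942310552076 [0.31970664 0.53658137]
yaw -17.28184579448733 [0.31111776 0.55642068]
[0.65493926 0.34282615 0.05      ] [0.61509653 0.214954   0.05      ] 0.13393554287251488
lug [0.63542417 0.27920364 0.08      ] 0.03858561789868839
centre 0.6344663564916636 0.27889007781043906 -17.505634450004045
lin mm [11.5, 3.8, 105.4] rot [-0.0055, 0.0028, -0.0012]
lin mm [11.7, 4.2, 176.9] rot [-0.0055, 0.0028, -0.0012]
```

>>> {"op": "jog_arm", "data": {"force": 45, "moves": [{"grip": 0.6,"linear": [11.6,4,45],"rotation": [-0.0055,0.003,-0.001]},{"grip": 0.6,"linear": [11.6,4,90],"rotation": [-0.0055,0.003,-0.001]},{"grip": 0.6,"linear": [11.6,4,135],"rotation": [-0.0055,0.003,-0.001]},{"grip": 0.6,"linear": [11.6,4,165],"rotation": [-0.0055,0.003,-0.001]},{"grip": 0.6,"linear": [11.6,4,177],"rotation": [-0.0055,0.003,-0.001]},{"grip": 0.6,"linear": [11.6,4,177],"rotation": [-0.0055,0.003,-0.001]},{"grip": 0.0,"linear": [11.6,4,177],"rotation": [-0.0055,0.003,-0.001]},{"grip": 0.0,"linear": [11.6,4,177],"rotation": [-0.0055,0.003,-0.001]},{"grip": 0.0,"linear": [11.6,4,177],"rotation": [-0.0055,0.003,-0.001]},{"grip": 0.0,"linear": [11.6,4,177],"rotation": [-0.0055,0.003,-0.001]},{"grip": 0.0,"linear": [11.6,4,177],"rotation": [-0.0055,0.003,-0.001]},{"grip": 0.0,"linear": [11.6,4,177],"rotation": [-0.0055,0.003,-0.001]},{"grip": 0.0,"linear": [11.6,4,177],"rotation": [-0.0055,0.003,-0.001]},{"grip": 0.0,"linear": [11.6,4,177],"rotation": [-0.0055,0.003,-0.001]}]}}

```text
time: 10.35
ee_pos: [0.6341, 0.2801, 0.2382]
eef_rot: [-0.0, 0.806, 0.592, -0.0]
wrist_force: [-0.2, 0.1, 1.4]
gripper_width: 0.0116
finger_force: 45.0
```

Run:
```python
from h import *
from workcell import env
o=env.get_obs();seat(o,(-36,-0.8,105),238,-0.3)
W=pickle.load(open("W4.pkl","rb"))
print("dots",tplane(W,[blob(W,277,151,3),blob(W,297,151,3),blob(W,280,201,3),blob(W,297,201,3)],0).round(1).tolist())
m=mask(W,"g");e=[(c,np.flatnonzero(m[:160,c]).min()-.5) for c in range(307,325,3)];print("ear",tplane(W,e,50).mean(0).round(1))
e=[(c,np.flatnonzero(m[:,c]).max()+.5) for c in range(308,324,3)];print("ear-",tplane(W,e,50).mean(0).round(1))
r=[(np.flatnonzero(m[q]).max()+.5,q) for q in [*range(118,160,6),*range(210,246,6)]];print("edge+x",tplane(W,r,50)[:,:2].round(1).tolist())
```

```text
lin mm [-441.8, -37.0, -102.3] rot [-0.4356, 0.0309, -0.1395]
dots [[-11.0, 32.9, 0.0], [13.0, 33.1, 0.0], [-11.0, -31.1, 0.0], [13.1, -31.0, 0.0]]
ear [36.3 76.8 50. ]
ear- [ 35.8 -75.6  50. ]
edge+x [[47.3, 72.4], [47.4, 66.6], [47.4, 60.6], [47.4, 54.6], [47.4, 48.5], [47.4, 42.4], [47.4, 36.1], [47.4, -26.1], [47.4, -33.2], [47.4, -40.4], [47.4, -47.7], [47.4, -55.1], [47.4, -62.7]]
```

>>> {"op": "jog_arm", "data": {"moves": [{"grip": 0,"linear": [0,0,-20],"rotation": [0,0,0]},{"grip": 0,"linear": [0,0,-60],"rotation": [0,0,0]},{"grip": 0,"linear": [0,0,-105],"rotation": [0,0,0]},{"grip": 0,"linear": [-25,-3,-145],"rotation": [0,0,0]},{"grip": 0,"linear": [-70,-6,-160],"rotation": [-0.05,0.004,-0.02]},{"grip": 0,"linear": [-118,-10,-160],"rotation": [-0.1,0.007,-0.03]},{"grip": 0,"linear": [-166,-14,-160],"rotation": [-0.16,0.012,-0.05]},{"grip": 0,"linear": [-214,-18,-160],"rotation": [-0.22,0.016,-0.07]},{"grip": 0,"linear": [-262,-22,-155],"rotation": [-0.28,0.02,-0.09]},{"grip": 0,"linear": [-310,-26,-150],"rotation": [-0.33,0.024,-0.11]},{"grip": 0,"linear": [-358,-30,-140],"rotation": [-0.38,0.028,-0.125]},{"grip": 0,"linear": [-400,-34,-125],"rotation": [-0.42,0.03,-0.135]},{"grip": 0,"linear": [-430,-36,-110],"rotation": [-0.4356,0.031,-0.1395]},{"grip": 0,"linear": [-439.5,-37,-102],"rotation": [-0.4356,0.031,-0.1395]},{"grip": 0,"linear": [-439.5,-37,-102],"rotation": [-0.4356,0.031,-0.1395]},{"grip": 0,"linear": [-439.5,-37,-102],"rotation": [-0.4356,0.031,-0.1395]},{"grip": 0,"linear": [-439.5,-37,-102],"rotation": [-0.4356,0.031,-0.1395]}]}}

```text
time: 12.05
ee_pos: [0.468, -0.1267, 0.3407]
eef_rot: [0.165, 0.743, 0.633, 0.14]
wrist_force: [-0.2, 1.1, -1.3]
gripper_width: 0.0115
finger_force: 45.0
```

Run:
```python
from h import *
from workcell import env
o=env.get_obs();seat(o,(-36,2.1,40),238);print(o["gripper_width"])
W=env.get_image("wrist");pickle.dump(W,open("W6.pkl","wb"))
m=mask(W,"o");x,y,w,h=cv2.boundingRect(big(m));print(x,y,w,h)
cols=range(x+w//2-60,x+w,3)
top=[np.flatnonzero(m[:,c]).min() if m[:,c].any() else -1 for c in range(x,x+w,4)];print(top)
cv2.imwrite("pics/w6.png",cv2.resize(W["pixels"][80:260,180:400],(733,600),interpolation=cv2.INTER_CUBIC))
```

```text
lin mm [-1.2, -1.0, 64.9] rot [0.0006, -0.0005, 0.0021]
0.011520986124172596
310 130 111 134
[np.int64(136), np.int64(131), np.int64(131), np.int64(130), np.int64(131), np.int64(130), np.int64(131), np.int64(140), np.int64(208), np.int64(208), np.int64(208), np.int64(208), np.int64(208), np.int64(207), np.int64(208), np.int64(208), np.int64(207), np.int64(207), np.int64(207), np.int64(208), np.int64(207), np.int64(207), np.int64(207), np.int64(210), np.int64(214), np.int64(220), np.int64(225), np.int64(229)]
```

View pics/w6.png

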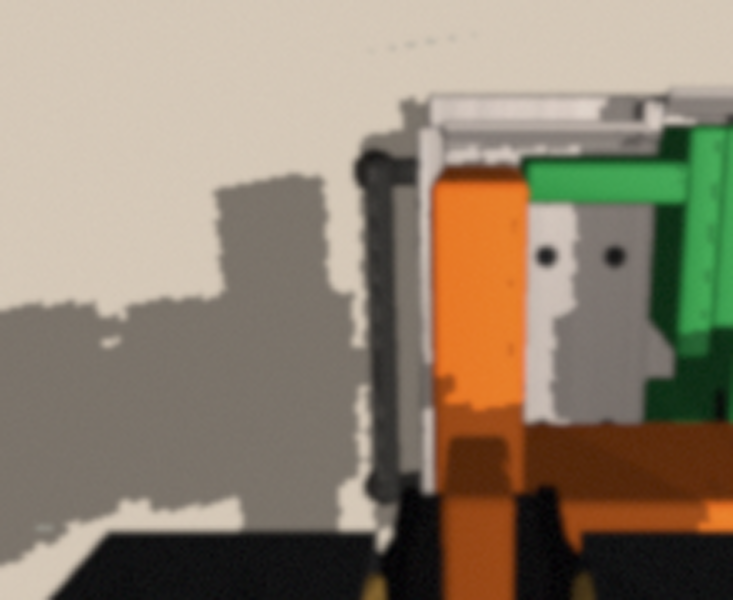

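The T hangs over the low part of the pocket: wall top at columns 311–338, its +y top edge at row 135. The dots are at (344,157) and (364,157), and the U's end wall is beside it at row 128–140.

Run:
```python
from h import *
W=pickle.load(open("W6.pkl","rb"));m=mask(W,"o")
g=W["pixels"][126:142,320,2];print(g)
print("dots",tplane(W,[blob(W,344,157),blob(W,364,157)],0).round(1).tolist())
print("T+y end",tplane(W,[(320,134.3)],155).round(1))
r=np.array([[(np.flatnonzero(m[q,:345]).min()-.5,q),(np.flatnonzero(m[q,:342]).max()+.5,q)] for q in range(140,195,9)])
print("wall x edges",tplane(W,r,155).reshape(-1,2,3)[:,:,0].round(1).tolist())
```

```text
[204 187 149 115  97  94  96 116 160 204 225 230 232 233 232 232]
dots [[-10.8, 33.0, 0.0], [13.2, 33.0, 0.0]]
T+y end [[-36.6  70.3 155. ]]
wall x edges [[-42.9, -25.5], [-42.9, -26.0], [-43.0, -26.0], [-43.1, -25.9], [-43.1, -26.4], [-43.2, -26.3], [-43.3, -26.2]]
```

>>> {"op": "jog_arm", "data": {"moves": [{"grip": 0,"linear": [-1.2,-0.7,20],"rotation": [0,0,0.002]},{"grip": 0,"linear": [-1.2,-0.7,45],"rotation": [0,0,0.002]},{"grip": 0,"linear": [-1.2,-0.7,60],"rotation": [0,0,0.002]},{"grip": 0,"linear": [-1.2,-0.7,68],"rotation": [0,0,0.002]},{"grip": 0,"linear": [-1.2,-0.7,76],"rotation": [0,0,0.002]},{"grip": 0,"linear": [-1.2,-0.7,82],"rotation": [0,0,0.002]},{"grip": 0,"linear": [-1.2,-0.7,86],"rotation": [0,0,0.002]},{"grip": 0,"linear": [-1.2,-0.7,90],"rotation": [0,0,0.002]}]}}

```text
time: 12.9
ee_pos: [0.5044, -0.1347, 0.2582]
eef_rot: [0.165, 0.744, 0.632, 0.14]
wrist_force: [0.2, -0.4, -1.6]
gripper_width: 0.0115
finger_force: 45.0
```

Run:
```python
from h import *
from workcell import env
o=env.get_obs();seat(o,(-36,2.1,0),238);print("force tray",TR.inv().apply(o["wrist_force"]).round(1),"torque",TR.inv().apply(o["ft_torque"]).round(2))
```

```text
lin mm [0.8, 0.2, 14.3] rot [-0.0001, -0.0003, -0.0007]
force tray [-0.5 -0.4 -1.5] torque [-0.14  0.72  0.  ]
```

No contact at 14 mm. Lowering to the floor.

>>> {"op": "jog_arm", "data": {"moves": [{"grip": 0,"linear": [0.5,0,4],"rotation": [0,0,0]},{"grip": 0,"linear": [0.5,0,8],"rotation": [0,0,0]},{"grip": 0,"linear": [0.5,0,11],"rotation": [0,0,0]},{"grip": 0,"linear": [0.5,0,13],"rotation": [0,0,0]},{"grip": 0,"linear": [0.5,0,14.3],"rotation": [0,0,0]},{"grip": 0,"linear": [0.5,0,15],"rotation": [0,0,0]},{"grip": 0,"linear": [0.5,0,15],"rotation": [0,0,0]}]}}

```text
time: 13.6
ee_pos: [0.5101, -0.1361, 0.2451]
eef_rot: [0.164, 0.745, 0.631, 0.14]
wrist_force: [-10.5, 2.1, 11.0]
gripper_width: 0.0117
finger_force: 45.0
```

Run:
```python
from h import *
from workcell import env
o=env.get_obs();seat(o,(-36,2.1,0),238);print("force tray",TR.inv().apply(o["wrist_force"]).round(1),"torque",TR.inv().apply(o["ft_torque"]).round(2))
```

```text
lin mm [1.3, 0.5, -0.0] rot [-0.0005, -0.0008, -0.0026]
force tray [-5.1  0.4 14.5] torque [0.02 1.59 0.09]
```

>>> {"op": "jog_arm", "data": {"moves": [{"grip": 0,"linear": [0,0,-0.5],"rotation": [0,0,0]},{"grip": 0.45,"linear": [0,0,-0.5],"rotation": [0,0,0]},{"grip": 0.45,"linear": [0,0,-0.5],"rotation": [0,0,0]},{"grip": 0.45,"linear": [0,0,-0.5],"rotation": [0,0,0]},{"grip": 0.45,"linear": [0,0,-0.5],"rotation": [0,0,0]},{"grip": 0.45,"linear": [0,0,-20],"rotation": [0,0,0]},{"grip": 0.45,"linear": [0,0,-50],"rotation": [0,0,0]},{"grip": 0.45,"linear": [0,0,-90],"rotation": [0,0,0]},{"grip": 0.45,"linear": [40,-20,-130],"rotation": [0,0,0]},{"grip": 0.45,"linear": [80,-40,-140],"rotation": [0,0,0]},{"grip": 0.45,"linear": [90,-40,-140],"rotation": [0,0,0]},{"grip": 0.45,"linear": [90,-40,-140],"rotation": [0,0,0]}]}}

```text
time: 14.8
ee_pos: [0.4303, -0.0292, 0.3554]
eef_rot: [0.165, 0.743, 0.633, 0.142]
wrist_force: [-0.3, -0.2, 0.6]
gripper_width: 0.0391
finger_force: 0.0
```

Run:
```python
from h import *
from workcell import env
W=env.get_image("scene");T=env.get_image("top");pickle.dump((W,T),open("f.pkl","wb"))
f=lambda p,x,y,w,h:cv2.resize(p[y:y+h,x:x+w],(400,400),interpolation=cv2.INTER_CUBIC)
cv2.imwrite("pics/f.png",np.hstack([f(W["pixels"],320,220,120,120),f(T["pixels"],370,130,100,100)]))
```

```text
(no output)
```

View pics/f.png

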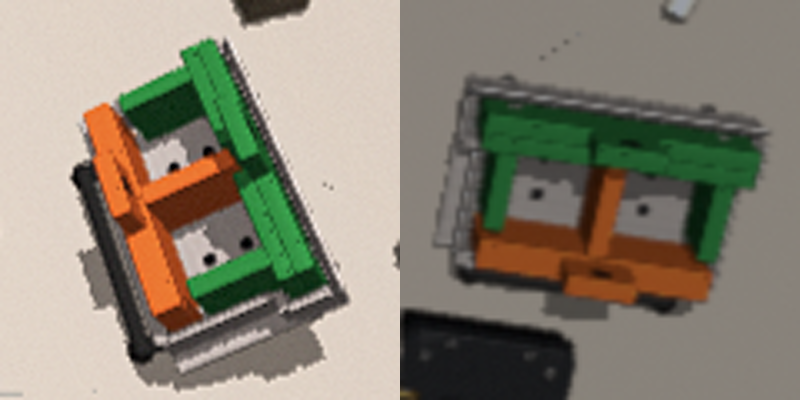

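The final pictures show both halves nested and flat. The orange divider end is in the green groove at (610,165) in the top crop, the lugs face outward and the gripper is clear. Handing in.

```bash
python3 -c "
from workcell import env
print(env.finish_job())"
```

```text
the job is handed in; nothing more can be done
None
```

I seated both mould halves in the tray, interlocked and released, and handed the job in at about 15 s. The hand-in gave no verdict; the last images show both halves flat with lugs outward, and neither the cubes nor the jar was touched.

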